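# Load an instrument cassette into the steriliser carrier until it clicks

## Robot

A 7-joint arm with a two-finger parallel gripper is mounted at the origin on a cart in front of the work surface, level with it; the furniture and walls round the work are solid. World frame = base frame: x ahead of the robot, y to its left, z up, the work surface at z = 0. Lengths are in m, angles in rad, forces in N, time in s.
With the tool pointing down it reaches from about 0.425 to 0.875 m from the base axis. Payload 8.4 kg.
Tool frame: the origin (TCP) lies at the very end of the fingers, on their centre line; the grasp point (between the pads) lies 19 mm behind it; z points along the fingers, y is the line along which they close (so a half turn about z gives the same grasp; the last joint's range is limited). The gripper opens to 85 mm and grips with 20 to 120 N. Pads are 22 mm wide; open, the fingers measure 114 mm over their backs; the gripper's body (76 mm by 85 mm) begins 54 mm behind the grasp point. The pads swing forward as they close: fully open they stand 13 mm farther back than shut.
Start: joints at [1.055, 0.333, 0.04, 1.465, -0.013, 1.343, -0.059], TCP at [0.263, -0.594, 0.231] pointing down, gripper open.
Joint ranges: [-2.58, 2.58], [-0.38, 2.09], [-1.3, 1.39], [0.25, 2.4], [-1.5, 4.64], [0.08, 2.09], [-2.65, 2.65]. Speed limits (rad/s): [2.22, 2.22, 2.79, 2.79, 3.14, 3.14, 3.14].

## Interface

Orientations are given as a unit quaternion [w, x, y, z].
In Python, from station import env, viewer gives the robot as it stands.
- The arm moves only by the shell command python3 -m inch 'ROWS' [OPENING] [FORCE]. ROWS is JSON, a list of rows, each an object with "dp": the shift along the tool's x, y, z in units of 0.15 m (1.0 is 0.15 m), a list of three; "yaw": the turn about the tool's z in units of 30 degrees (1.0 is 30 degrees). In form: [{"dp": [dx, dy, dz], "yaw": yaw}, ...]. A call has 1 to 20 rows; each row is the pose to reach, as a shift and turn from the pose commanded when the call began, along the tool's axes at that moment; what a row does not reach only later rows make up. A row lasts 1/8 s, in which the tool goes at most 62.5 mm and 10.7 degrees, less where a joint would pass 70% of its speed; a pose out of reach is approached as far as the arm can. A call with a number of a shift or a turn outside -1 to 1 is refused whole. A call with a gripper value outside its range is refused whole. OPENING is the opening, from -1 (shut) to 1 (fully open), set as the call begins (- or left out, the last holds). The fingers move at their own pace and stop on an object; FORCE is the grip in N (left out, the last holds). Time passes only in rows, so rows that repeat a pose let the fingers close. It gives the time, the measured TCP pose, the force, the opening and the grip force at its end, in the units of the state.
- env.get_state(): the state, without advancing time (a new reading comes with each control period).
- viewer.snapshot(name): name is "side" or "top"; returns a dict with "pixels" (400x640x3 uint8, blue, green, red), "depth" (400x640 float32, m along the optical axis (not along the pixel's ray), 0 where there is no reading), "fx", "fy", "cx", "cy" (pixels), "view" (4x4, takes a point from world to camera coordinates). Camera axes: x right, y up, looking along -z (the intrinsics and any distortion apply to the point x, -y, -z); pixel columns grow to the right and rows downward; lengths in m; the calibration is good to about 2 mm. A picture is of the moment at which its call begins.
- env.job_done(): hands the job in; it is judged then, once.
The state is a dict: "time": time; "joints": joint angles; "joint_vel": joint speeds; "effort": joint torques, N m; "ee_pos": TCP position; "orientation": TCP orientation; "wrist_force": force on the tool from outside, world axes, zero at the start; "wrist_torque": the same for the moment, N m; "width": finger opening in m; "grip_force": force on a finger pad.
Only numpy, scipy, OpenCV 4.12 (cv2) and the standard library are available. Lean on these libraries where they do the work, as an engineer would, in place of code of your own. Each camera call takes 0.05 s, during which the arm holds its last target. There are 200 camera calls.

## Task

Take the instrument cassette out of the wire drainer, load it on edge into the free bay of the steel steriliser carrier and push it fully home against the back stop, until the spring catch snaps out behind it as it has behind its neighbour. Then give the cassette a short tug back towards the mouth to check that the catch holds it, and let go. Leave everything else on the counter where it stands.

Things in the scene. Friction and masses are not known exactly. Their poses are not given: they have to be found in the camera images.
- cassette: Loose instrument cassette: flat perforated stainless box on edge, 171 long x 27 thick x 83 high (hinge knuckles to 88), two blue strips under it, about 0.4 kg. Origin: centre of its underside. x along the 171 mm, y across the 27 mm, z up. Either end may lead. It starts standing in the drainer. Firm grip (40 N or more) stops it tipping in the fingers.
- carrier: Steel wire carrier, fixed to the counter. Origin at counter level under the middle of the free bay's mouth; x = way in, y across, z up. Floor z 12 mm, from x -110 to 134. Free bay: y 0, 31 mm wide, rails at z 47 and 92 from x 4 to 128, flared forward to x -15; cross wires over the top at z 108 from x 10 on; stop at x 126. Second bay at y +80 mm holds a cassette already home.
- bay_home (a point): Point on the carrier's floor where the cassette's origin lies when its leading end is against the back stop: carrier x 40.5, y 0, z 12 mm. Its outer end then lies at carrier x -45, 30 mm in front of the flared rails, where fingers can hold it.
- catch: Leaf-spring catch of the free bay, steel with a red thumb tab, on its -y side, 18 to 36 mm above the counter. Hinged at carrier x 35, y -27 mm; it swings out to -y when the cassette's side pushes its 24 degree ramp (1 to 2 N on the nose; the push takes 5 to 16 N in all) and snaps back once the outer end has passed; its square face then holds against a tug. Origin on its hinge.
- catch_nose (a point): Tip of the catch's nose. At rest at carrier x -51, y -7 mm: its ramp narrows the bay's way in from carrier x -66 to -51. Held aside by a passing cassette at y -11 to -16; back at -7 once the cassette is home. The holding face, at carrier x -48.5, leaves a cassette that is home about 4 mm of play.
- drainer: White plastic drip tray 224 x 116 x 16 mm with steel wire hoops 96 mm high, fixed to the counter. Origin: centre of its underside; x along the cassette. The cassette stands on ribs 10 mm above the counter, hoops on both sides of each end (56 to 95 mm from the middle); its middle 100 mm is free for fingers. Lift it by 95 mm to clear the hoops.
- timer: Loose bystander: round blue and white bench timer, 66 mm wide, 44 mm high, front right. Origin: centre of its underside.
- dish: Loose bystander: stainless kidney dish, 95 x 201 x 33 mm, at the right. Origin: centre of its underside.
- stock_bottle: Loose bystander: brown stock bottle with white cap, 103 mm wide, 193 mm high, at the left. Origin: centre of its underside.
- clip_tray: Loose bystander: small clear tray of plastic clips, 101 x 91 x 33 mm, front left. Origin: centre of its underside.

How it is judged:
On the way, in this order (a step that is already met when the one before it is completed fails the run):
1. the cassette is pushed up to the back stop of the free bay (within 2 mm) and the catch has snapped out behind it (x of cassette in the frame of bay_home between -0.002 and 0.003 m and y of catch_nose in the frame of carrier above -0.0095 m and y of cassette in the frame of bay_home between -0.005 and 0.005 m and z of cassette in the frame of bay_home between -0.004 and 0.004 m and angle between cassette's own z axis and vertical below 0.12 rad and angle between the x axis of cassette and the x axis of carrier, either way round below 0.08 rad), for 0.1 s.
2. the cassette is tugged back against the catch (1.5 N or more) and the catch holds (contact force between catch and cassette above 1.5 N and y of catch_nose in the frame of carrier above -0.0095 m and x of cassette in the frame of bay_home between -0.0055 and 0.003 m), for 0.05 s.
At the end, for the whole second after the job is handed in: the cassette stands on edge on the floor of the free bay, between the back stop and the catch (5.5 mm along the bay, 5 mm across, 4 mm in height, 0.08 rad in line), with the catch back to within 2.5 mm of its rest behind it; released and at rest (x of cassette in the frame of bay_home between -0.0055 and 0.003 m and y of catch_nose in the frame of carrier above -0.0095 m and y of cassette in the frame of bay_home between -0.005 and 0.005 m and z of cassette in the frame of bay_home between -0.004 and 0.004 m and angle between cassette's own z axis and vertical below 0.12 rad and angle between the x axis of cassette and the x axis of carrier, either way round below 0.08 rad and linear speed of cassette below 0.02 m/s and contact force between the fingers and cassette below 0.2 N); the robot touches nothing.
It fails at once if a bystander is moved by more than 4 cm (distance of any of timer, dish, stock_bottle, clip_tray from where it was at the start of the episode above 0.04 m).
It also fails if it takes over 53 s, if anything falls off the work surface, if the arm or the gripper's body presses on something with over 40 N, if the wrist force passes 120 N, or if a joint passes its speed limit or range.

## Working session

There is one attempt and no reset: what is moved stays moved. The work goes in short steps, Python scripts to look and compute and a shell command to move; the robot and the scene stay as the last step left them, time stands still between calls to the robot, and variables do not carry over. Pictures are saved under pics/ and viewed, at most 10 in all, crops included, and the job is handed in when it is done.

```bash
mkdir -p pics; ls; cat > h.py <<'E'
import numpy as np, cv2
from station import env, viewer
def snap(n, save=None):
    s=viewer.snapshot(n); s['pixels']=np.ascontiguousarray(s['pixels'])
    if save: cv2.imwrite('pics/'+save,s['pixels'])
    return s
def ray(s,u,v):
    T=np.linalg.inv(np.array(s['view'])); d=np.array([(u-s['cx'])/s['fx'],-(v-s['cy'])/s['fy'],-1.])
    return T[:3,3],T[:3,:3]@d
def plane(s,u,v,z):
    o,d=ray(s,u,v); return o+d*(z-o[2])/d[2]
def cloud(s):
    v,u=np.mgrid[:400,:640]; D=s['depth']
    P=np.stack([(u-s['cx'])/s['fx']*D,-(v-s['cy'])/s['fy']*D,-D,np.ones_like(D)],-1)
    return (P@np.linalg.inv(np.array(s['view'])).T)[...,:3]
def proj(s,p):
    c=np.array(s['view'])@np.r_[p,1]; return s['cx']+s['fx']*c[0]/-c[2], s['cy']-s['fy']*c[1]/-c[2]
E
python3 - <<'E'
from h import *
for n in('top','side'):
    s=snap(n,n+'0.png'); np.savez(n+'0.npz',**s); print(n,s['fx'],s['cx'],s['cy'],np.round(np.linalg.inv(np.array(s['view'])),3).tolist(), [k for k in s])
st=env.get_state(); print(st)
E
```

```text
pics
top 403.87044730771 319.2692459960238 202.66882537313506 [[0.021, 0.988, -0.152, 0.335], [-1.0, 0.018, -0.019, 0.013], [-0.016, 0.152, 0.988, 1.41], [0.0, 0.0, 0.0, 1.0]] ['pixels', 'depth', 'fx', 'fy', 'cx', 'cy', 'view']
side 496.2752212495235 320.0697997597328 205.40461516398386 [[0.944, 0.222, -0.243, 0.124], [-0.329, 0.646, -0.689, -1.198], [0.004, 0.73, 0.683, 1.262], [0.0, 0.0, 0.0, 1.0]] ['pixels', 'depth', 'fx', 'fy', 'cx', 'cy', 'view']
{'time': 0.1, 'joints': array([ 1.05480238,  0.33384503,  0.03986686,  1.46618082, -0.01337051,
        1.34329254, -0.05849016]), 'joint_vel': array([ 0.00068547, -0.00103824, -0.00044494, -0.00188432,  0.00085764,
       -0.00060611,  0.0024626 ]), 'effort': array([ 3.15180208e-03, -6.60021472e+01,  1.36944886e+00, -4.06474793e+01,
        1.69219956e-02,  8.93992139e-03, -1.79396875e-05]), 'ee_pos': array([ 0.2629459 , -0.59399326,  0.23050801]), 'orientation': array([-6.98956531e-04,  9.78362837e-01,  2.06895208e-01, -2.11247232e-04]), 'wrist_force': array([-0.67565006,  0.42429628,  0.13792837]), 'wrist_torque': array([ 0.01671346, -0.07042687,  0.02344137]), 'grip_force': 0.0, 'width': 0.08533246925391613}
```

View pics/top0.png

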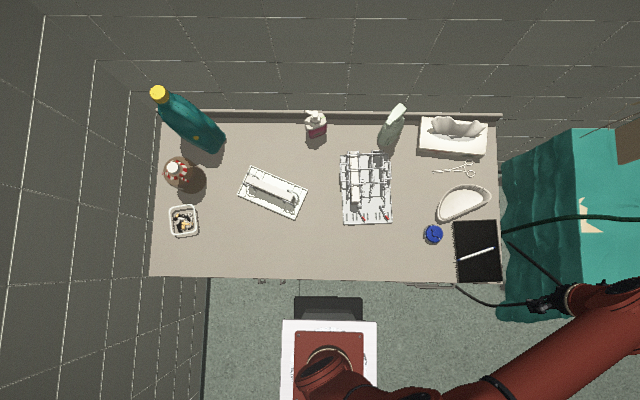

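View pics/side0.png

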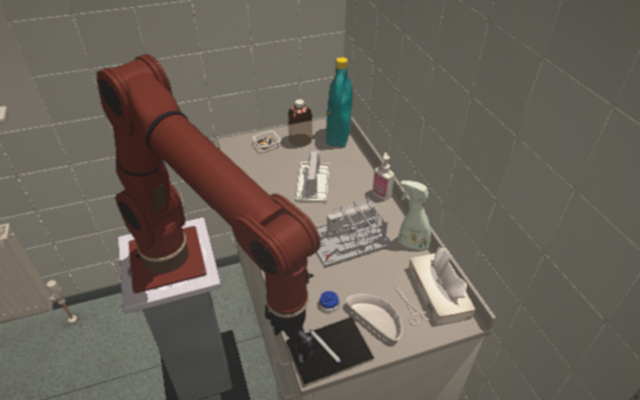

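The top view shows the drainer with its cassette at about (272,190). The carrier is at about (367,187), with its mouth towards the robot and red catch tabs at about (364,217) and (388,217). The neighbouring cassette is at about (355,185), so the free bay is to its right at about x=379.

```bash
python3 - <<'E'
from h import *
a=dict(np.load('top0.npz'));b=dict(np.load('side0.npz'))
c1=cv2.resize(a['pixels'][155:230,230:315],None,fx=6,fy=6,interpolation=cv2.INTER_CUBIC)[:450,:400] if 0 else cv2.resize(a['pixels'][155:230,232:312],(400,375),interpolation=cv2.INTER_CUBIC)
c2=cv2.resize(a['pixels'][150:230,332:402],(350,400),interpolation=cv2.INTER_CUBIC)
o=np.zeros((400,750,3),np.uint8);o[:375,:400]=c1;o[:,400:]=c2;cv2.imwrite('pics/crop1.png',o)
c3=cv2.resize(b['pixels'][140:210,285:345],(360,420),interpolation=cv2.INTER_CUBIC)
c4=cv2.resize(b['pixels'][195:270,305:395],(432,360),interpolation=cv2.INTER_CUBIC)
o=np.zeros((420,792,3),np.uint8);o[:,:360]=c3;o[:360,360:]=c4;cv2.imwrite('pics/crop2.png',o)
# cassette top from depth in drainer region
for n,s,(u0,u1,v0,v1) in (('top',a,(232,312,155,230)),('side',b,(285,345,140,210))):
    P=cloud(s)[v0:v1,u0:u1].reshape(-1,3); 
    print(n,np.histogram(P[:,2],bins=np.arange(-.02,.15,.01)))
    for lo,hi in((.08,.105),(.085,.095)):
        Q=P[(P[:,2]>lo)&(P[:,2]<hi)]
        if len(Q)>5: r=cv2.minAreaRect(Q[:,:2].astype(np.float32)*1000); print(lo,len(Q),np.round(r[0]),np.round(r[1]),r[2],np.median(Q[:,2]))
# red tabs
for n,s in (('top',a),('side',b)):
    p=s['pixels'].astype(int); m=((p[...,2]-p[...,1]>50)&(p[...,2]-p[...,0]>50)).astype(np.uint8)
    k,l,stt,ce=cv2.connectedComponentsWithStats(m)
    for i in range(1,k):
        if stt[i,4]<200: print(n,ce[i].round(1),stt[i,4],plane(s,*ce[i],.027).round(4),cloud(s)[int(ce[i][1]),int(ce[i][0])].round(3))
E
```

```text
top (array([   1, 1970, 3014,  385,   34,   14,   19,   23,   20,   21,  120,
        344,    7,    0,    0,    0]), array([-0.02, -0.01,  0.  ,  0.01,  0.02,  0.03,  0.04,  0.05,  0.06,
        0.07,  0.08,  0.09,  0.1 ,  0.11,  0.12,  0.13,  0.14]))
0.08 471 [586. 206.] [186.  42.] 67.66077423095703 0.09221648849867847
0.085 362 [586. 206.] [185.  41.] 67.63915252685547 0.09171634503978099
side (array([  23, 1839, 1345,  295,  118,   55,   36,   35,   35,   34,  136,
        119,    7,    1,    0,    0]), array([-0.02, -0.01,  0.  ,  0.01,  0.02,  0.03,  0.04,  0.05,  0.06,
        0.07,  0.08,  0.09,  0.1 ,  0.11,  0.12,  0.13,  0.14]))
0.08 256 [578. 120.] [353.  88.] 84.39684295654297 0.08977720302998504
0.085 217 [578. 119.] [352.  87.] 84.39684295654297 0.0898792637409842
top [176.5 161. ] 8 [0.6873 0.5479 0.027 ] [0.653 0.497 0.163]
top [181.6 163.6] 8 [0.6781 0.5289 0.027 ] [0.646 0.48  0.163]
top [184.6 169.4] 15 [0.6574 0.5169 0.027 ] [0.626 0.468 0.168]
top [166.5 171. ] 2 [0.6505 0.5806 0.027 ] [0.62  0.527 0.162]
top [164. 173.] 3 [0.6431 0.5889 0.027 ] [0.615 0.536 0.1
[... 4542 characters left out ...]
 0.681]
side [172.8 188.2] 12 [0.068  0.3178 0.027 ] [ 0.078 -0.018  0.302]
side [171.3 194. ] 3 [0.0589 0.286  0.027 ] [ 0.072 -0.028  0.288]
side [296.8 209.4] 68 [0.4762 0.0541 0.027 ] [ 0.299 -0.569  0.643]
side [261.2 234.9] 187 [ 0.3234 -0.0269  0.027 ] [ 0.224 -0.61   0.644]
side [169.  225.4] 15 [0.0311 0.1219 0.027 ] [ 0.043 -0.047  0.186]
side [312.5 225.5] 2 [ 0.5038 -0.0415  0.027 ] [ 0.318 -0.605  0.63 ]
side [132.8 245.9] 48 [-0.0947  0.0637  0.027 ] [-0.099  0.083  0.013]
side [327.  256.2] 10 [ 0.5038 -0.191   0.027 ] [ 0.503 -0.194  0.032]
side [302.  268.2] 6 [ 0.4108 -0.2125  0.027 ] [ 0.29  -0.628  0.549]
side [296. 273.] 5 [ 0.3867 -0.2251  0.027 ] [ 0.276 -0.635  0.548]
```

View pics/crop1.png

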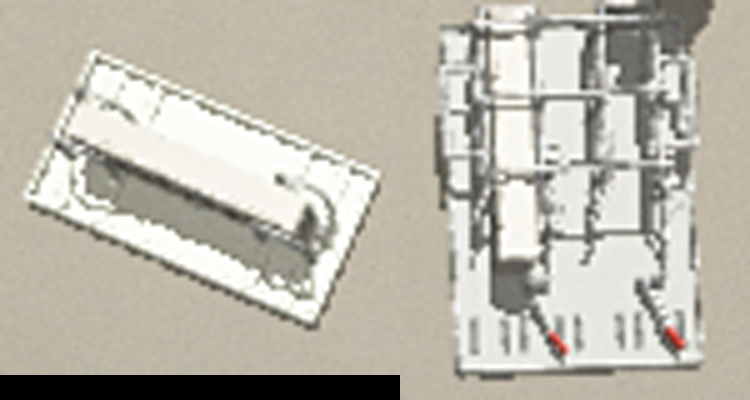

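View pics/crop2.png

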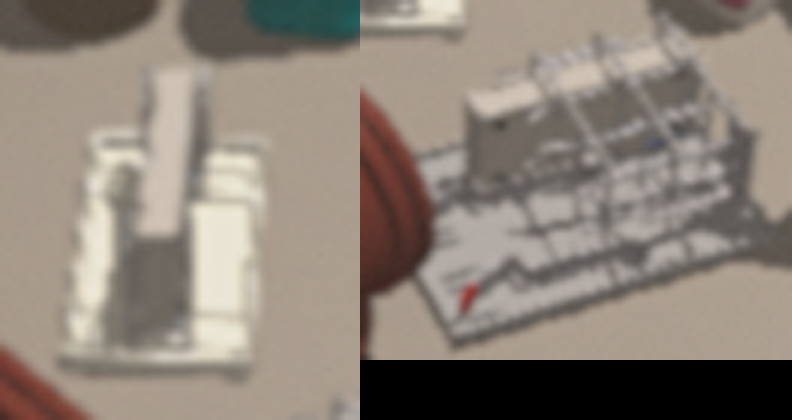

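The crops show the drainer cassette's top face as a pinkish strip. The neighbour's top face is a strip from crop (515,10) to (515,260), both catches have red tabs, and the carrier floor's front edge is at about row 368 of the crop. Next I measure both cassettes and the carrier in both views.

```bash
cat > m.py <<'E'
from h import *
def strip(s,box,zlo,zhi,zp=None,trim=None,q=True):
    """top face of a cassette: depth-band mask in box, largest component, rays onto plane"""
    u0,u1,v0,v1=box; P=cloud(s); m=((P[...,2]>zlo)&(P[...,2]<zhi)); k=np.zeros_like(m);k[v0:v1,u0:u1]=m[v0:v1,u0:u1]
    p=s['pixels'].astype(int); k&=(p.min(-1)>150)
    m=cv2.morphologyEx(k.astype(np.uint8),cv2.MORPH_OPEN,np.ones((3,3)))
    n,l,st,_=cv2.connectedComponentsWithStats(m); i=1+np.argmax(st[1:,4]); v,u=np.nonzero(l==i)
    z=np.median(P[v,u,2]) 
    X=np.array([plane(s,a,b,zp or z)[:2] for a,b in zip(u,v)])
    (c,sz,a)=cv2.minAreaRect(X.astype(np.float32)*1000)
    d=np.linalg.svd(X-X.mean(0))[2][0]; d*=np.sign(d[0])
    return dict(n=len(u),z=round(float(z),4),mean=X.mean(0).round(4),rect=np.round(c,1),size=np.round(sz,1),yaw=round(float(np.degrees(np.arctan2(d[1],d[0]))),2))
E
python3 - <<'E'
from m import *
a=dict(np.load('top0.npz'));b=dict(np.load('side0.npz'))
print('cas top',strip(a,(232,312,155,230),.082,.105,.093)); print('cas side',strip(b,(285,345,140,210),.08,.105,.093))
print('nei top',strip(a,(335,368,150,215),.082,.102,.095)); print('nei side',strip(b,(315,395,200,250),.08,.102,.095))
p=a['pixels'].astype(int); print('cols',p[187,270],p[200,360-2],p[212,350],p[215,375],p[225,340])
# floor edges: neutral mask cast on z=.012
m=np.zeros(p.shape[:2],np.uint8); r=(p[...,2]-p[...,0])
sub=p[200:232,330:402]
print(r[210:230,370]); print(p[210:230,370,1]); print(r[216,334:346],p[216,334:346,1]);print(r[216,388:402],p[216,388:402,1])
E
```

```text
cas top {'n': 370, 'z': 0.0921, 'mean': array([0.5846, 0.2047]), 'rect': array([584.6, 206. ]), 'size': array([168.7,  26.4]), 'yaw': 67.33}
cas side {'n': 163, 'z': 0.0898, 'mean': array([0.586, 0.202]), 'rect': array([587.3, 205.5]), 'size': array([165. ,  22.9]), 'yaw': 67.52}
nei top {'n': 116, 'z': 0.094, 'mean': array([ 0.5685, -0.0807]), 'rect': array([569.8, -81. ]), 'size': array([50.4, 23.1]), 'yaw': 4.53}
nei side {'n': 71, 'z': 0.093, 'mean': array([ 0.5705, -0.0812]), 'rect': array([571. , -81.2]), 'size': array([48.5, 26. ]), 'yaw': 6.55}
cols [236 243 246] [248 254 255] [231 235 235] [183 194 190] [168 182 192]
[ 3  5  5  4  6  5  5  4  5  5  5  4  3 10 11 22 24 23 24 24]
[232 231 231 231 231 231 232 230 230 229 231 232 237 129  87 178 183 183
 183 184]
[23 25 26 27 26 25 24 27 19  0  6  9] [182 180 183 184 187 179 186 186 197 232 235 227]
[-5  4  6  8 18 28 25 23 24 26 23 22 26 23] [142 237 225 192 210 182 183 182 177 184 179 183 182 180]
```

```bash
python3 - <<'E'
from m import *
a=dict(np.load('top0.npz'))
r=a['pixels'].astype(float); r=cv2.GaussianBlur(r[...,2]-r[...,0],(3,3),0); th=14
def cross(arr,idx):
    for i in range(len(arr)-1):
        if (arr[i]-th)*(arr[i+1]-th)<0: return idx[i]+(th-arr[i])/(arr[i+1]-arr[i])*(idx[i+1]-idx[i])
def fit(pts):
    X=np.array([plane(a,u,v,.012)[:2] for u,v in pts]); 
    vx,vy,x,y=cv2.fitLine(X.astype(np.float32),cv2.DIST_HUBER,0,.001,.001).ravel(); return (np.degrees(np.arctan2(vy,vx))).round(2),np.array([x,y]).round(4)
vs=list(range(232,215,-1)); F=[(u,cross(r[vs,u],vs)) for u in range(350,386)]
us=list(range(330,350)); L=[(cross(r[v,us],us),v) for v in range(206,222)]
ur=list(range(402,384,-1)); R=[(cross(r[v,ur],ur),v) for v in range(206,222)]
for n,q in(('front',F),('left',L),('right',R)): print(n,*fit([t for t in q if None not in t]))
# neighbour front end
P=cloud(a); 
for v in range(195,212): print(v,[round(float(P[v,u,2]),3) for u in (355,357,359,361)])
print([plane(a,355.5,v,.095).round(4)[:2].tolist() for v in(201,202,203)])
E
```

```text
front -85.98 [ 0.4791 -0.1413]
left 2.85 [ 0.512  -0.0415]
right 3.69 [ 0.5229 -0.2122]
195 [0.095, 0.09, 0.097, 0.024]
196 [0.091, 0.093, 0.099, 0.023]
197 [0.095, 0.092, 0.091, 0.02]
198 [0.094, 0.097, 0.098, 0.025]
199 [0.094, 0.089, 0.091, 0.019]
200 [0.092, 0.092, 0.092, 0.01]
201 [0.093, 0.09, 0.09, 0.012]
202 [0.076, 0.074, 0.013, 0.013]
203 [0.052, 0.049, 0.012, 0.013]
204 [0.022, 0.027, 0.017, 0.013]
205 [0.015, 0.034, 0.037, 0.037]
206 [0.011, 0.036, 0.012, 0.012]
207 [0.012, 0.029, 0.016, 0.014]
208 [0.01, 0.024, 0.013, 0.009]
209 [0.009, 0.01, 0.012, 0.013]
210 [0.011, 0.009, 0.038, 0.005]
211 [0.017, 0.011, 0.033, 0.017]
[[0.5447, -0.0811], [0.5414, -0.0812], [0.538, -0.0812]]
```

Measured values:

| Item | x, y (m) | Yaw | Other |
|---|---|---|---|
| Cassette | 0.586, 0.2055 | 67.4° | top z 0.093 |
| Carrier | – | about 4° | home cassette origin about (0.633, −0.156) |

I'll grasp 36 mm off centre on the trailing side. First I move across at height.

```bash
cat > to.py <<'E'
import sys; from h import *
from scipy.spatial.transform import Rotation as R
def show(x,y,z,yaw):
    s=env.get_state(); q=s['orientation']; M=R.from_quat([*q[1:],q[0]]).as_matrix()
    d=M.T@(np.array([x,y,z])-s['ee_pos'])/.15; cur=np.degrees(np.arctan2(M[1,0],M[0,0]))
    print('t',round(s['time'],2),'pos',s['ee_pos'].round(4),'yaw',cur.round(2),'F',s['wrist_force'].round(1),'w',round(s['width'],4),'grip',round(s['grip_force'],1),'| dp',d.round(3),'yawunits',round((cur-yaw)/30,3))
if __name__=='__main__': show(*map(float,sys.argv[1:]))
E
python3 -m inch '[{"dp":[0.3,-0.29,-0.4],"yaw":0},{"dp":[0.6,-0.58,-0.5],"yaw":0},{"dp":[0.99,-0.96,-0.5],"yaw":0},{"dp":[0.99,-0.96,-0.5],"yaw":0},{"dp":[0.99,-0.96,-0.5],"yaw":0}]' 1 80
python3 -m inch '[{"dp":[0.3,-0.29,0],"yaw":0},{"dp":[0.6,-0.58,0],"yaw":0},{"dp":[0.99,-0.96,0],"yaw":0},{"dp":[0.99,-0.96,0],"yaw":0}]'
python3 -m inch '[{"dp":[0.3,-0.29,0],"yaw":0},{"dp":[0.6,-0.58,0],"yaw":0},{"dp":[0.99,-0.96,0],"yaw":0},{"dp":[0.99,-0.96,0],"yaw":0}]'
python3 to.py .572 .172 .2 67.4
```

```text
time: 0.72
ee_pos: [0.3426, -0.3995, 0.3069]
orientation: [0.0, 0.978, 0.21, 0.001]
wrist_force: [1.1, -0.7, 0.4]
width: 0.0853
grip_force: 0.0
time: 1.23
ee_pos: [0.4192, -0.2079, 0.3062]
orientation: [-0.0, 0.978, 0.209, 0.0]
wrist_force: [-1.5, -0.7, 0.6]
width: 0.0854
grip_force: 0.0
time: 1.72
ee_pos: [0.4965, -0.0158, 0.3061]
orientation: [-0.001, 0.978, 0.209, 0.0]
wrist_force: [0.5, -0.4, -0.4]
width: 0.0854
grip_force: 0.0
t 1.73 pos [ 0.4965 -0.0158  0.3061] yaw 24.12 F [ 0.5 -0.4 -0.4] w 0.0854 grip 0.0 | dp [ 0.971 -0.936  0.709] yawunits -1.443
```

```bash

python3 -m inch '[{"dp":[0.3,-0.29,0.2],"yaw":-0.25},{"dp":[0.6,-0.58,0.4],"yaw":-0.5},{"dp":[0.97,-0.94,0.6],"yaw":-0.75},{"dp":[0.97,-0.94,0.7],"yaw":-1},{"dp":[0.97,-0.94,0.7],"yaw":-1},{"dp":[0.97,-0.94,0.7],"yaw":-1}]'
python3 -m inch '[{"dp":[0,0,0],"yaw":-0.3},{"dp":[0,0,0],"yaw":-0.44},{"dp":[0,0,0],"yaw":-0.44},{"dp":[0,0,0],"yaw":-0.44}]'
python3 to.py .572 .172 .05 67.4
python3 - <<'E'
from m import *
s=snap('top','top1.png'); print(strip(s,(232,312,155,230),.082,.105,.093))
E
```

```text
time: 2.48
ee_pos: [0.5721, 0.1673, 0.2012]
orientation: [0.0, 0.892, 0.452, -0.0]
wrist_force: [0.1, -0.5, -0.6]
width: 0.0857
grip_force: 0.0
time: 2.98
ee_pos: [0.572, 0.1678, 0.202]
orientation: [0.0, 0.835, 0.551, 0.0]
wrist_force: [0.2, 0.2, -0.2]
width: 0.0853
grip_force: 0.0
t 2.98 pos [0.572  0.1678 0.202 ] yaw 66.86 F [ 0.2  0.2 -0.2] w 0.0853 grip 0.0 | dp [ 0.026 -0.012  1.013] yawunits -0.018Traceback (most recent call last):
  File "<stdin>", line 2, in <module>
  File "m.py", line 7, in strip
    n,l,st,_=cv2.connectedComponentsWithStats(m); i=1+np.argmax(st[1:,4]); v,u=np.nonzero(l==i)
                                                      ~~~~~~~~~^^^^^^^^^^
    return _wrapfunc(a, 'argmax', axis=axis, out=out, **kwds)
    return bound(*args, **kwds)
ValueError: attempt to get argmax of an empty sequence
```

Occluded from above, as expected. Descend, then close the fingers.

```bash

python3 -m inch '[{"dp":[0.025,-0.01,0.2],"yaw":-0.02},{"dp":[0.025,-0.01,0.5],"yaw":-0.02},{"dp":[0.025,-0.01,0.75],"yaw":-0.02},{"dp":[0.025,-0.01,0.9],"yaw":-0.02},{"dp":[0.025,-0.01,1],"yaw":-0.02},{"dp":[0.025,-0.01,1],"yaw":-0.02}]' 1 80
python3 -m inch '[{"dp":[0,0,0],"yaw":0},{"dp":[0,0,0],"yaw":0},{"dp":[0,0,0],"yaw":0},{"dp":[0,0,0],"yaw":0},{"dp":[0,0,0],"yaw":0},{"dp":[0,0,0],"yaw":0}]' -1 80
python3 to.py .572 .172 .05 67.4
```

```text
time: 3.78
ee_pos: [0.5713, 0.1726, 0.0507]
orientation: [-0.0, 0.831, 0.557, -0.001]
wrist_force: [-0.3, -0.3, 1.4]
width: 0.0849
grip_force: 0.0
time: 4.53
ee_pos: [0.5721, 0.1729, 0.0519]
orientation: [0.0, 0.831, 0.557, 0.0]
wrist_force: [-1.1, -0.6, 5.8]
width: 0.0257
grip_force: 78.8
t 4.53 pos [0.5721 0.1729 0.0519] yaw 67.67 F [-1.1 -0.6  5.8] w 0.0257 grip 78.8 | dp [-0.006  0.002  0.013] yawunits 0.009
```

```bash

python3 -m inch '[{"dp":[0,0,-0.1],"yaw":0},{"dp":[0,0,-0.3],"yaw":0},{"dp":[0,0,-0.55],"yaw":0},{"dp":[0,0,-0.8],"yaw":0},{"dp":[0,0,-1],"yaw":0},{"dp":[0,0,-1],"yaw":0},{"dp":[0,0,-1],"yaw":0}]'
python3 -m inch '[{"dp":[-0.15,0,0],"yaw":0.1},{"dp":[-0.4,0,0],"yaw":0.35},{"dp":[-0.7,0,0],"yaw":0.65},{"dp":[-1,0,0],"yaw":0.9},{"dp":[-1,0,0],"yaw":1},{"dp":[-1,0,0],"yaw":1}]'
python3 to.py .43 -.171 .2 4
```

```text
time: 5.4
ee_pos: [0.571, 0.1725, 0.2002]
orientation: [-0.0, 0.831, 0.557, -0.001]
wrist_force: [0.6, -0.7, -3.8]
width: 0.0254
grip_force: 79.3
time: 6.15
ee_pos: [0.5137, 0.0329, 0.2005]
orientation: [-0.0, 0.947, 0.322, -0.001]
wrist_force: [0.2, 1.1, -3.2]
width: 0.0253
grip_force: 79.1
t 6.15 pos [0.5137 0.0329 0.2005] yaw 37.54 F [ 0.2  1.1 -3.2] w 0.0253 grip 79.1 | dp [-1.271  0.737  0.005] yawunits 1.118
```

```bash

python3 -m inch '[{"dp":[-0.15,0.1,0],"yaw":0.1},{"dp":[-0.4,0.25,0],"yaw":0.35},{"dp":[-0.7,0.4,0],"yaw":0.65},{"dp":[-1,0.6,0],"yaw":0.9},{"dp":[-1,0.74,0],"yaw":1},{"dp":[-1,0.74,0],"yaw":1}]'
python3 to.py .43 -.171 .2 4
```

```text
time: 6.9
ee_pos: [0.4634, -0.1472, 0.2008]
orientation: [-0.0, 0.998, 0.065, -0.0]
wrist_force: [-0.0, 1.1, -3.5]
width: 0.0257
grip_force: 79.4
t 6.9 pos [ 0.4634 -0.1472  0.2008] yaw 7.51 F [-0.   1.1 -3.5] w 0.0257 grip 79.4 | dp [-0.242  0.128  0.006] yawunits 0.117
```

```bash

python3 -m inch '[{"dp":[-0.2,0.06,0],"yaw":0.06},{"dp":[-0.43,0.11,0.1],"yaw":0.12},{"dp":[-0.43,0.11,0.4],"yaw":0.12},{"dp":[-0.43,0.11,0.4],"yaw":0.12},{"dp":[-0.43,0.11,0.4],"yaw":0.12}]'
python3 to.py .402 -.1725 .055 4
python3 - <<'E'
from m import *
import numpy as np
a=snap('top','top2.png'); b=snap('side','side2.png'); np.savez('top2.npz',**a); np.savez('side2.npz',**b)
c1=cv2.resize(a['pixels'][150:260,330:410],(400,550),interpolation=cv2.INTER_CUBIC)
c2=cv2.resize(b['pixels'][180:300,250:340],(400,533),interpolation=cv2.INTER_CUBIC)
o=np.zeros((550,800,3),np.uint8);o[:,:400]=c1;o[:533,400:]=c2;cv2.imwrite('pics/crop3.png',o)
E
```

```text
time: 7.52
ee_pos: [0.4029, -0.1699, 0.1425]
orientation: [-0.0, 0.999, 0.036, 0.0]
wrist_force: [-0.1, 0.7, -2.9]
width: 0.026
grip_force: 79.9
t 7.53 pos [ 0.4029 -0.1699  0.1425] yaw 4.18 F [-0.1  0.7 -2.9] w 0.026 grip 79.9 | dp [-0.008  0.017  0.583] yawunits 0.006
```

View pics/crop3.png

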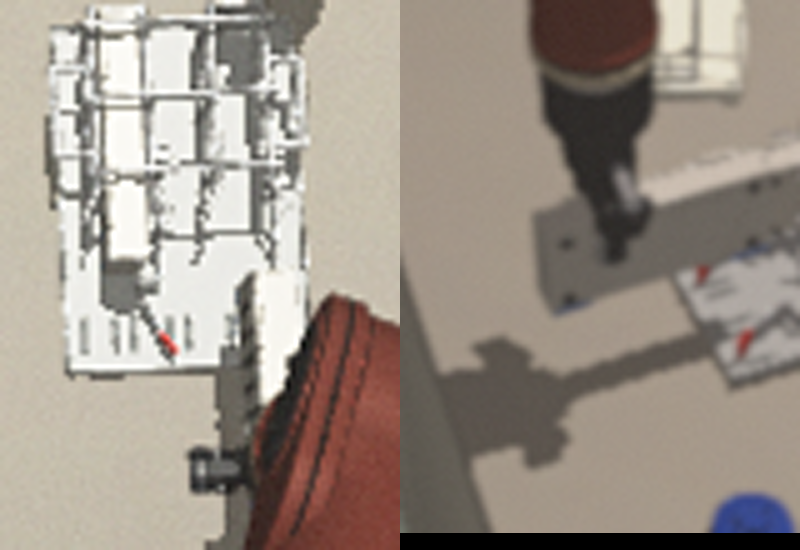

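Left crop, top view: the held cassette's front end is at about (265,275) and the wrist hides the rest. Right crop, side view: the cassette hangs level in the fingers. Next I measure its line against the neighbour's in both views.

```bash
python3 - <<'E'
from m import *
a=dict(np.load('top2.npz'));b=dict(np.load('side2.npz'))
ey=np.array([-.0698,.9976]);ex=np.array([.9976,.0698])
for n,s,bx,lo,hi,zp in (('held top',a,(370,400,195,240),.165,.205,None),('held side',b,(290,400,180,250),.165,.205,None),('nei top',a,(335,368,150,215),.082,.102,.095),('nei side',b,(300,420,180,260),.08,.102,.095)):
    try: r=strip(s,bx,lo,hi,zp); print(n,r,'s',(r['mean']@ex).round(4),'t',(r['mean']@ey).round(4),'ends s',(np.array(r['rect'])@ex).round(1),'t',(np.array(r['rect'])@ey).round(1))
    except Exception as e: print(n,e)
p=b['pixels'].astype(int); m=((p[...,2]-p[...,1]>50)&(p[...,2]-p[...,0]>50)).astype(np.uint8); m[:, :300]=0;m[:,400:]=0;m[:220]=0
k,l,stt,ce=cv2.connectedComponentsWithStats(m)
for i in range(1,k): 
    if stt[i,4]>3: q=plane(b,*ce[i],.027); print('tab',ce[i].round(1),stt[i,4],q.round(4),'t',q[:2]@ey,'s',q[:2]@ex)
E
```

```text
held top {'n': 185, 'z': 0.1827, 'mean': array([ 0.4896, -0.1644]), 'rect': array([ 484.6, -165.1]), 'size': array([24.4, 77.2]), 'yaw': -3.06} s 0.4769 t -0.1982 ends s 471.9 t -198.5
held side {'n': 150, 'z': 0.1817, 'mean': array([ 0.4827, -0.1656]), 'rect': array([ 483.9, -165.5]), 'size': array([89.1, 24.6]), 'yaw': 2.9} s 0.47 t -0.1989 ends s 471.2 t -198.9
nei top {'n': 115, 'z': 0.0942, 'mean': array([ 0.5683, -0.0807]), 'rect': array([569.8, -79.4]), 'size': array([50.3, 26.4]), 'yaw': 4.42} s 0.5613 t -0.1202 ends s 562.9 t -119.0
nei side {'n': 45, 'z': 0.0918, 'mean': array([ 0.627 , -0.0775]), 'rect': array([626.7, -78.8]), 'size': array([24.6, 28. ]), 'yaw': -9.06} s 0.6201 t -0.1211 ends s 619.7 t -122.4
tab [327.1 256. ] 9 [ 0.5044 -0.1903  0.027 ] t -0.2250341702076096 s 0.4899000204421405
```

```bash

python3 -m inch '[{"dp":[-0.03,0.015,0],"yaw":0.006},{"dp":[-0.03,0.015,0.15],"yaw":0.006},{"dp":[-0.03,0.015,0.3],"yaw":0.006},{"dp":[-0.03,0.015,0.45],"yaw":0.006},{"dp":[-0.03,0.015,0.5],"yaw":0.006},{"dp":[-0.03,0.015,0.55],"yaw":0.006},{"dp":[-0.03,0.015,0.575],"yaw":0.006},{"dp":[-0.03,0.015,0.575],"yaw":0.006}]'
python3 to.py .398 -.1725 .0545 4
```

```text
time: 8.62
ee_pos: [0.398, -0.173, 0.0553]
orientation: [0.0, 0.999, 0.034, 0.0]
wrist_force: [2.9, -1.3, -7.8]
width: 0.0252
grip_force: 92.5
t 8.62 pos [ 0.398  -0.173   0.0553] yaw 3.9 F [ 2.9 -1.3 -7.8] w 0.0252 grip 92.5 | dp [ 0.    -0.003  0.005] yawunits -0.003
```

```bash

python3 -m inch '[{"dp":[0.05,-0.003,0],"yaw":0},{"dp":[0.1,-0.003,0],"yaw":0},{"dp":[0.15,-0.003,0],"yaw":0},{"dp":[0.2,-0.003,0],"yaw":0},{"dp":[0.25,-0.003,0],"yaw":0},{"dp":[0.3,-0.003,0],"yaw":0},{"dp":[0.33,-0.003,0],"yaw":0},{"dp":[0.33,-0.003,0],"yaw":0}]'
python3 to.py .5 -.1657 .0545 4
python3 - <<'E'
from m import *
a=snap('top','top3.png'); b=snap('side','side3.png'); np.savez('top3.npz',**a); np.savez('side3.npz',**b)
ey=np.array([-.0698,.9976]);ex=np.array([.9976,.0698])
for n,s,bx,lo,hi,zp in (('held top',a,(368,400,180,240),.08,.11,.096),('held side',b,(300,375,215,260),.08,.11,.096)):
    try: r=strip(s,bx,lo,hi,zp); print(n,r,'s',(r['mean']@ex).round(4),'t',(r['mean']@ey).round(4))
    except Exception as e: print(n,e)
c1=cv2.resize(a['pixels'][150:250,340:410],(385,550),interpolation=cv2.INTER_CUBIC)
c2=cv2.resize(b['pixels'][190:290,290:365],(412,550),interpolation=cv2.INTER_CUBIC)
cv2.imwrite('pics/crop4.png',np.hstack([c1,c2]))
E
```

```text
time: 9.62
ee_pos: [0.4476, -0.169, 0.0551]
orientation: [-0.0, 0.999, 0.034, 0.0]
wrist_force: [0.6, 3.6, 0.0]
width: 0.0253
grip_force: 98.6
t 9.62 pos [ 0.4476 -0.169   0.0551] yaw 3.91 F [0.6 3.6 0. ] w 0.0253 grip 98.6 | dp [0.35  0.002 0.004] yawunits -0.003
held top {'n': 94, 'z': 0.0964, 'mean': array([ 0.5449, -0.1616]), 'rect': array([ 542.8, -163.1]), 'size': array([23. , 46.9]), 'yaw': -9.12} s 0.5323 t -0.1992
held side {'n': 138, 'z': 0.0961, 'mean': array([ 0.5242, -0.1646]), 'rect': array([ 524.2, -164.8]), 'size': array([24.1, 88.6]), 'yaw': -0.72} s 0.5115 t -0.2008
```

View pics/crop4.png

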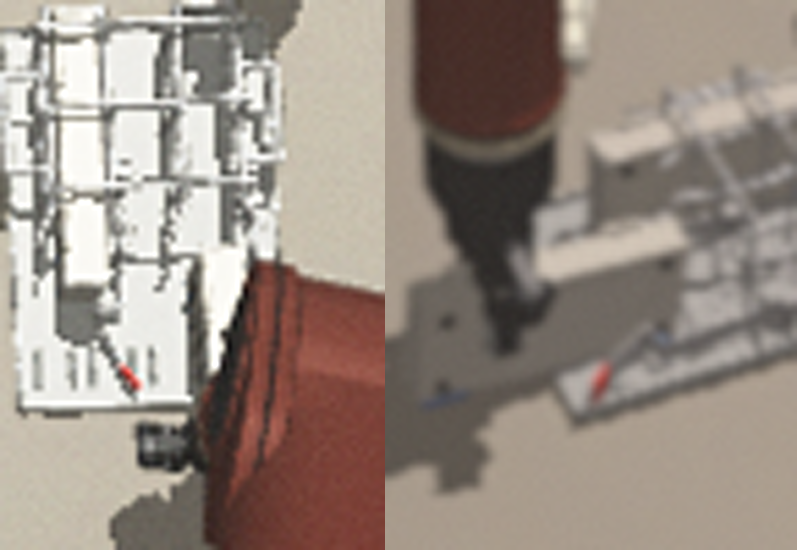

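Left crop: the cassette is past the nose and its front is at the flares, in line with the free bay. Right crop: it is level, with the red tab pushed aside. I'll continue into the rails.

```bash

python3 -m inch '[{"dp":[0.04,0,0],"yaw":0},{"dp":[0.08,0,0],"yaw":0},{"dp":[0.12,0,0],"yaw":0},{"dp":[0.16,0,0],"yaw":0},{"dp":[0.2,0,0],"yaw":0},{"dp":[0.24,0,0],"yaw":0},{"dp":[0.24,0,0],"yaw":0}]'
python3 -m inch '[{"dp":[0.04,0,0],"yaw":0},{"dp":[0.08,0,0],"yaw":0},{"dp":[0.12,0,0],"yaw":0},{"dp":[0.16,0,0],"yaw":0},{"dp":[0.2,0,0],"yaw":0},{"dp":[0.24,0,0],"yaw":0},{"dp":[0.24,0,0],"yaw":0}]'
python3 to.py .5572 -.1616 .0545 4
```

```text
time: 10.6
ee_pos: [0.4832, -0.1668, 0.0551]
orientation: [0.0, 0.999, 0.034, 0.0]
wrist_force: [-1.4, 1.5, -0.8]
width: 0.0253
grip_force: 98.6
time: 11.48
ee_pos: [0.519, -0.1643, 0.0551]
orientation: [-0.0, 0.999, 0.034, 0.0]
wrist_force: [-1.8, 2.6, 0.1]
width: 0.0258
grip_force: 98.5
t 11.47 pos [ 0.519  -0.1643  0.0551] yaw 3.88 F [-1.8  2.6  0.1] w 0.0258 grip 98.5 | dp [ 0.255 -0.001  0.004] yawunits -0.004
```

```bash

python3 -m inch '[{"dp":[0.04,0,0],"yaw":0},{"dp":[0.08,0,0],"yaw":0},{"dp":[0.12,0,0],"yaw":0},{"dp":[0.16,0,0],"yaw":0},{"dp":[0.2,0,0],"yaw":0},{"dp":[0.22,0,0],"yaw":0},{"dp":[0.22,0,0.005],"yaw":0},{"dp":[0.22,0,0.009],"yaw":0},{"dp":[0.22,0,0.009],"yaw":0}]'
python3 to.py .5522 -.162 .0545 4
python3 - <<'E'
from m import *
s=snap('side'); r=strip(s,(320,400,200,260),.08,.11,.096);print(r, r['mean']@[-.0698,.9976])
E
```

```text
time: 12.6
ee_pos: [0.5515, -0.1621, 0.0545]
orientation: [0.0, 0.999, 0.034, -0.0]
wrist_force: [-9.5, 3.1, 8.0]
width: 0.0254
grip_force: 100.2
t 12.6 pos [ 0.5515 -0.1621  0.0545] yaw 3.88 F [-9.5  3.1  8. ] w 0.0254 grip 100.2 | dp [ 0.004 -0.    -0.   ] yawunits -0.004
{'n': 72, 'z': 0.0954, 'mean': array([ 0.6403, -0.1573]), 'rect': array([ 641.6, -158.6]), 'size': array([22.5, 55.6]), 'yaw': -1.59} -0.20161542
```

```bash

python3 -m inch '[{"dp":[0,0,0],"yaw":0},{"dp":[0,0,0],"yaw":0},{"dp":[0,0,0],"yaw":0},{"dp":[0,0,0],"yaw":0},{"dp":[-0.08,0,0],"yaw":0},{"dp":[-0.16,0,0],"yaw":0},{"dp":[-0.235,0,0],"yaw":0},{"dp":[-0.235,0,0],"yaw":0},{"dp":[-0.235,0,0],"yaw":0}]' 0.1 60
python3 to.py .5522 -.162 .0545 4
python3 -m inch '[{"dp":[0,0,0],"yaw":0},{"dp":[0,0,0],"yaw":0},{"dp":[0,0,0],"yaw":0},{"dp":[0,0,0],"yaw":0}]' -1 60
python3 to.py .5522 -.162 .0545 4
python3 - <<'E'
from m import *
s=snap('side'); r=strip(s,(320,400,200,260),.08,.11,.096);print(r, r['mean']@[-.0698,.9976])
E
```

```text
time: 13.78
ee_pos: [0.5168, -0.1644, 0.0539]
orientation: [0.0, 0.999, 0.034, 0.0]
wrist_force: [-1.1, -0.0, -0.2]
width: 0.0467
grip_force: 0.2
t 13.78 pos [ 0.5168 -0.1644  0.0539] yaw 3.9 F [-1.1 -0.  -0.2] w 0.0467 grip 0.2 | dp [ 0.236 -0.    -0.004] yawunits -0.003
time: 14.28
ee_pos: [0.517, -0.1638, 0.0537]
orientation: [-0.0, 0.999, 0.034, 0.0]
wrist_force: [-0.8, 5.0, 0.5]
width: 0.0258
grip_force: 61.6
t 14.28 pos [ 0.517  -0.1638  0.0537] yaw 3.95 F [-0.8  5.   0.5] w 0.0258 grip 61.6 | dp [ 0.235  0.004 -0.005] yawunits -0.002
{'n': 63, 'z': 0.0933, 'mean': array([ 0.6308, -0.1582]), 'rect': array([ 629.5, -158.1]), 'size': array([33.2, 31.3]), 'yaw': 29.33} -0.20185016
```

```bash

python3 -m inch '[{"dp":[0.05,0,0],"yaw":0},{"dp":[0.1,0,0],"yaw":0},{"dp":[0.15,0,0],"yaw":0},{"dp":[0.2,0,0],"yaw":0},{"dp":[0.24,0,0],"yaw":0},{"dp":[0.26,0,0],"yaw":0},{"dp":[0.26,0,0],"yaw":0}]'
python3 -m inch '[{"dp":[0.01,0,0],"yaw":0},{"dp":[0.02,0,0],"yaw":0},{"dp":[0.02,0,0],"yaw":0}]'
python3 to.py .5622 -.161 .0545 4
```

```text
time: 15.2
ee_pos: [0.5545, -0.1621, 0.0536]
orientation: [0.0, 0.999, 0.034, -0.001]
wrist_force: [-7.3, 3.9, 5.0]
width: 0.0257
grip_force: 61.8
time: 15.58
ee_pos: [0.5567, -0.1619, 0.0536]
orientation: [0.0, 0.999, 0.033, -0.002]
wrist_force: [-11.4, 3.8, 8.6]
width: 0.0257
grip_force: 62.1
t 15.57 pos [ 0.5567 -0.1619  0.0536] yaw 3.84 F [-11.4   3.8   8.6] w 0.0257 grip 62.1 | dp [ 0.037 -0.004 -0.006] yawunits -0.005
```

```bash

python3 -m inch '[{"dp":[0.01,0,-0.003],"yaw":0},{"dp":[0.02,0,-0.003],"yaw":0},{"dp":[0.02,0,-0.003],"yaw":0}]'
python3 -m inch '[{"dp":[0.01,0,0],"yaw":0},{"dp":[0.02,0,0],"yaw":0},{"dp":[0.02,0,0],"yaw":0}]'
python3 - <<'E'
from m import *
a=snap('top'); b=snap('side'); np.savez('side4.npz',**b)
c1=cv2.resize(a['pixels'][150:240,340:405],(397,550),interpolation=cv2.INTER_CUBIC)
c2=cv2.resize(b['pixels'][195:275,320:380],(400,533),interpolation=cv2.INTER_CUBIC)
o=np.zeros((550,797,3),np.uint8);o[:,:397]=c1;o[:533,397:]=c2;cv2.imwrite('pics/crop5.png',o)
E
```

```text
time: 15.95
ee_pos: [0.5607, -0.1616, 0.0537]
orientation: [-0.0, 0.999, 0.034, -0.001]
wrist_force: [-3.5, 3.3, 1.2]
width: 0.0258
grip_force: 60.8
time: 16.32
ee_pos: [0.5641, -0.1615, 0.0538]
orientation: [0.0, 0.999, 0.034, -0.001]
wrist_force: [-3.7, 2.0, -0.4]
width: 0.0258
grip_force: 60.8
```

View pics/crop5.png

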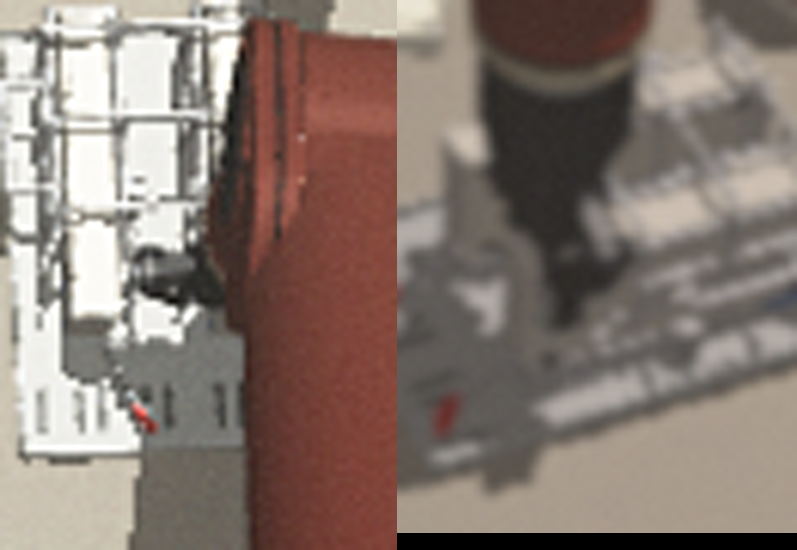

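The fingers are in front of the flares. In the side crop the red tab is visible at about (447,415), so I can track it. There is no stop contact yet, so I push on in small steps.

```bash
cat > tab.py <<'E'
from h import *
s=snap('side'); p=s['pixels'].astype(int); m=((p[...,2]-p[...,1]>35)&(p[...,2]-p[...,0]>35)).astype(np.uint8); m[:,:318]=0;m[:,345:]=0;m[:245]=0;m[270:]=0
v,u=np.nonzero(m); q=plane(s,u.mean(),v.mean(),.027); print('tab n',len(u),'t',round(q[:2]@[-.0698,.9976],4),'s',round(q[:2]@[.9976,.0698],4))
E
python3 tab.py
python3 -m inch '[{"dp":[0.01,0,0],"yaw":0},{"dp":[0.015,0,0],"yaw":0},{"dp":[0.015,0,0],"yaw":0}]'; python3 tab.py
python3 -m inch '[{"dp":[0.01,0,0],"yaw":0},{"dp":[0.015,0,0],"yaw":0},{"dp":[0.015,0,0],"yaw":0}]'; python3 tab.py
```

```text
tab n 10 t -0.2274 s 0.4877
time: 16.85
ee_pos: [0.5672, -0.1611, 0.0542]
orientation: [0.0, 0.999, 0.034, 0.0]
wrist_force: [-0.3, 1.7, -4.2]
width: 0.026
grip_force: 60.2
tab n 11 t -0.2277 s 0.488
time: 17.27
ee_pos: [0.5673, -0.1612, 0.054]
orientation: [0.0, 0.999, 0.034, -0.002]
wrist_force: [-11.5, 1.5, 2.5]
width: 0.0258
grip_force: 61.4
tab n 11 t -0.2277 s 0.488
```

```bash
python3 - <<'E'
from h import *
s5=snap('side','side5.png'); np.savez('side5.npz',**s5)
for n in('side0','side2','side3','side4','side5'):
    s=dict(np.load(n+'.npz')); p=s['pixels'].astype(int); m=((p[...,2]-p[...,1]>35)&(p[...,2]-p[...,0]>35)).astype(np.uint8); m[:,:318]=0;m[:,345:]=0;m[:252]=0;m[270:]=0
    v,u=np.nonzero(m); q=plane(s,u.mean(),v.mean(),.027); print(n,len(u),u.mean().round(1),v.mean().round(1),'t',round(q[:2]@[-.0698,.9976],4),'s',round(q[:2]@[.9976,.0698],4))
E
python3 -m inch '[{"dp":[0.01,0,-0.003],"yaw":0},{"dp":[0.02,0,-0.003],"yaw":0},{"dp":[0.02,0,-0.003],"yaw":0}]'; python3 tab.py; python3 to.py .5673 -.161 .054 4
```

```text
side0 15 327.1 256.1 t -0.2255 s 0.4895
side2 15 327.1 256.1 t -0.2255 s 0.4895
side3 15 328.9 258.4 t -0.2368 s 0.4912
side4 11 326.9 256.7 t -0.2277 s 0.488
side5 12 326.9 256.9 t -0.2284 s 0.4877
time: 17.75
ee_pos: [0.5673, -0.1611, 0.0538]
orientation: [-0.0, 0.999, 0.034, -0.005]
wrist_force: [-23.3, 0.9, 9.6]
width: 0.0257
grip_force: 62.2
tab n 10 t -0.2274 s 0.4877
t 17.8 pos [ 0.5673 -0.1611  0.0537] yaw 3.86 F [-23.3   1.9   9.4] w 0.0255 grip 62.2 | dp [ 0.    -0.001 -0.002] yawunits -0.005
```

The cassette is hard against the stop: 23 N with no further motion, and the tab is back near its rest position. Now a gentle tug.

```bash

python3 -m inch '[{"dp":[-0.015,0,0],"yaw":0},{"dp":[-0.03,0,0],"yaw":0},{"dp":[-0.04,0,0],"yaw":0},{"dp":[-0.04,0,0],"yaw":0}]'
python3 -m inch '[{"dp":[-0.01,0,0],"yaw":0},{"dp":[-0.02,0,0],"yaw":0},{"dp":[-0.02,0,0],"yaw":0}]'
python3 -m inch '[{"dp":[-0.01,0,0],"yaw":0},{"dp":[-0.01,0,0],"yaw":0}]'; python3 tab.py
```

```text
time: 18.3
ee_pos: [0.5665, -0.1611, 0.0549]
orientation: [0.0, 0.999, 0.034, 0.0]
wrist_force: [0.3, -0.5, -4.0]
width: 0.0257
grip_force: 60.1
time: 18.68
ee_pos: [0.5632, -0.1613, 0.0547]
orientation: [0.0, 0.999, 0.034, 0.0]
wrist_force: [0.2, 0.1, -3.7]
width: 0.0257
grip_force: 60.2
time: 18.92
ee_pos: [0.563, -0.1613, 0.055]
orientation: [0.0, 0.999, 0.034, 0.001]
wrist_force: [4.6, 0.1, -6.8]
width: 0.0257
grip_force: 60.0
tab n 11 t -0.2277 s 0.488
```

```bash

python3 -m inch '[{"dp":[-0.008,0,0],"yaw":0},{"dp":[-0.008,0,0],"yaw":0},{"dp":[-0.008,0,0],"yaw":0}]'
python3 to.py .5652 -.1613 .054 4
python3 -m inch '[{"dp":[0.015,0,0.003],"yaw":0},{"dp":[0.035,0,0.006],"yaw":0},{"dp":[0.035,0,0.006],"yaw":0}]'
python3 to.py .5652 -.1613 .054 4
```

```text
time: 19.35
ee_pos: [0.5628, -0.1613, 0.0554]
orientation: [0.0, 0.999, 0.034, 0.002]
wrist_force: [8.7, 0.4, -8.0]
width: 0.0257
grip_force: 60.0
t 19.35 pos [ 0.5628 -0.1613  0.0554] yaw 3.93 F [ 8.7  0.4 -8. ] w 0.0257 grip 60.0 | dp [0.016 0.001 0.009] yawunits -0.002
time: 19.73
ee_pos: [0.5653, -0.1611, 0.0536]
orientation: [-0.0, 0.999, 0.034, -0.001]
wrist_force: [-0.7, 0.7, -1.3]
width: 0.0261
grip_force: 60.7
t 19.73 pos [ 0.5653 -0.1611  0.0536] yaw 3.89 F [-0.7  0.7 -1.3] w 0.0261 grip 60.7 | dp [-0.     0.001 -0.002] yawunits -0.004
```

The catch held 8.7 N. Now I release, retreat towards the mouth and go up.

```bash

python3 -m inch '[{"dp":[0,0,0],"yaw":0},{"dp":[0,0,0],"yaw":0},{"dp":[0,0,0],"yaw":0},{"dp":[0,0,0],"yaw":0},{"dp":[0,0,-0.1],"yaw":0},{"dp":[0,0,-0.3],"yaw":0},{"dp":[0,0,-0.6],"yaw":0},{"dp":[0,0,-0.9],"yaw":0},{"dp":[-0.3,0,-1],"yaw":0},{"dp":[-0.6,0,-1],"yaw":0},{"dp":[-0.6,0,-1],"yaw":0}]' 0.1
python3 -m inch '[{"dp":[0,-0.4,-0.2],"yaw":0},{"dp":[0,-0.8,-0.4],"yaw":0},{"dp":[0,-1,-0.5],"yaw":0},{"dp":[0,-1,-0.5],"yaw":0}]'
python3 -m inch '[{"dp":[0,-0.4,0],"yaw":0},{"dp":[0,-0.8,0],"yaw":0},{"dp":[0,-1,0],"yaw":0},{"dp":[0,-1,0],"yaw":0},{"dp":[0,-1,0],"yaw":0}]'
python3 tab.py
python3 - <<'E'
from m import *
a=snap('top'); b=snap('side')
for n,s,bx in (('top',a,(368,400,180,215)),('side',b,(320,400,200,265))):
    r=strip(s,bx,.08,.102,.095); print(n,r,'s',(r['mean']@[.9976,.0698]).round(4),'t',(r['mean']@[-.0698,.9976]).round(4))
c1=cv2.resize(a['pixels'][150:240,335:405],(428,550),interpolation=cv2.INTER_CUBIC)
c2=cv2.resize(b['pixels'][195:275,315:370],(372,541),interpolation=cv2.INTER_CUBIC)
o=np.zeros((550,800,3),np.uint8);o[:,:428]=c1;o[:541,428:]=c2;cv2.imwrite('pics/crop6.png',o)
E
```

```text
time: 21.1
ee_pos: [0.4736, -0.168, 0.2052]
orientation: [0.001, 0.999, 0.033, 0.0]
wrist_force: [0.3, -0.1, 0.8]
width: 0.047
grip_force: 0.0
time: 21.6
ee_pos: [0.4669, -0.0137, 0.2814]
orientation: [0.0, 0.999, 0.037, 0.002]
wrist_force: [-0.3, -1.0, -0.4]
width: 0.0472
grip_force: 0.0
time: 22.22
ee_pos: [0.4559, 0.1309, 0.2786]
orientation: [0.0, 0.999, 0.033, -0.0]
wrist_force: [0.4, -0.7, -0.1]
width: 0.0465
grip_force: 0.0
tab n 14 t -0.2248 s 0.4901
top {'n': 105, 'z': 0.0945, 'mean': array([ 0.5751, -0.1621]), 'rect': array([ 573.3, -161.8]), 'size': array([48.6, 25. ]), 'yaw': 10.26} s 0.5624 t -0.2019
side {'n': 53, 'z': 0.092, 'mean': array([ 0.5713, -0.0818]), 'rect': array([571.3, -82. ]), 'size': array([19.8, 43.4]), 'yaw': -1.14} s 0.5642 t -0.1215
```

View pics/crop6.png

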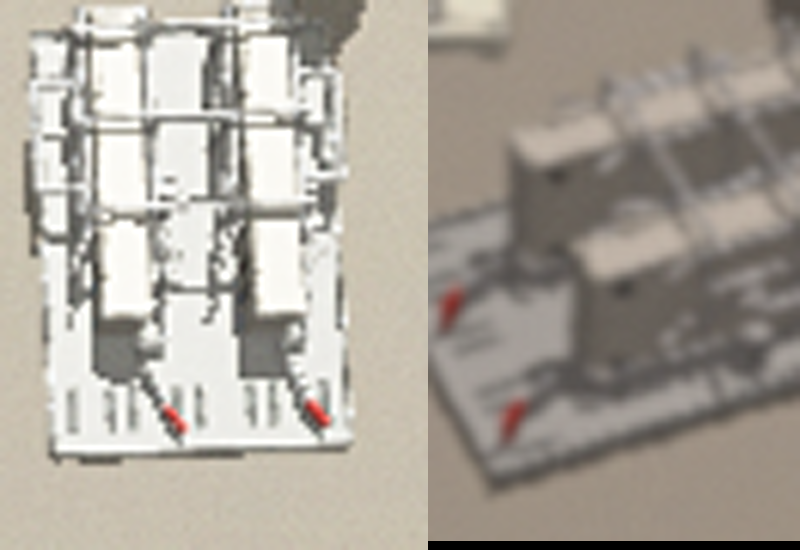

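Both cassettes now sit alike in their bays, with front ends at crop rows of about 318 and 320. Both red tabs, at about (172,420) and (318,413), are in the same position behind them. The arm is clear, so I hand in.

```bash
python3 -c "
from station import env
print(env.job_done())"
```

```text
the job is handed in; nothing more can be done
None
```

The cassette is home in the free bay with the catch snapped out behind it; the catch held an 8.7 N tug, the cassette is released and the arm is clear, and the job was handed in at about 22 s of the 53 s limit (no verdict was returned).

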